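# Fit the stop pin to the tub sealer

### The arm

A 6-joint arm with a two-finger parallel gripper is mounted at the origin on the work surface. World frame = base frame: x ahead of the robot, y to its left, z up, the work surface at z = 0. Lengths are in m, angles in rad, forces in N, time in s.
With the tool pointing down it reaches from about 0.3 to 0.95 m from the base axis. Payload 3.1 kg.
Tool frame: the origin (TCP) lies at the very end of the fingers, on their centre line; the grasp point (between the pads) lies 19 mm behind it; z points along the fingers, y is the line along which they close (so a half turn about z gives the same grasp; the last joint's range is limited). The gripper opens to 85 mm and grips with 20 to 120 N. Pads are 22 mm wide; open, the fingers measure 114 mm over their backs; the gripper's body (76 mm by 85 mm) begins 54 mm behind the grasp point. The pads swing forward as they close: fully open they stand 13 mm farther back than shut.
Start: joints at [-1.261, 0.308, 1.634, -0, 1.2, -0.07], TCP at [0.232, -0.58, 0.231] pointing down, gripper open.
Joint ranges: [-3.06, 3.06], [-0.79, 1.96], [0.05, 2.63], [-1.19, 4.34], [0.05, 2.64], [-2.94, 2.94]. Speed limits (rad/s): [2.79, 2.79, 3.14, 3.14, 3.14, 3.14].

### API

Orientations are given as a 3x3 rotation matrix whose columns are the frame's x, y, z axes.
In Python, from rig import robot gives the robot as it stands. The module is installed in compiled form; this text tells all that it offers.
- The arm moves only by the tool play_rows, never from a script. Its arguments are lists of equal length, an entry for each row: "offset": the shift along the tool's x, y, z in parts of the range, where 1.0 means 80 cm, a list of three; "yaw": the turn about the tool's z in shares of pi/2 rad (1.0 is pi/2 rad). A call has exactly 5 rows; each row is the pose to reach, as a shift and turn from the pose commanded when the call began, along the tool's axes at that moment; what a row does not reach only later rows make up. A row lasts 1/12 s, in which the tool goes at most 41.7 mm and 7.16 degrees, less where a joint would pass 70% of its speed; a pose out of reach is approached as far as the arm can. A shift or turn number past 1, either way, is cut back to 1. A call with a gripper value outside its range is refused whole. "claw" is the closure, from 0 (fully open) to 1 (shut), set as the call begins (left out, the last holds). The fingers move at their own pace and stop on an object; the grip force is fixed at half the most. Time passes only in rows, so rows that repeat a pose let the fingers close, or fill a call up. It gives the time, the measured TCP pose, the force, the opening and the grip force at its end, in the units of the state.
- robot.observe(): the state, without advancing time (a new reading comes with each control period).
- robot.camera(name): name is "scene" or "top" or "wrist"; returns a dict with "image" (384x512x3 uint8, blue, green, red), "fx", "fy", "cx", "cy" (pixels), "origin" and "orientation" of the camera in the world; the wrist camera has in their place "mount" (4x4, takes a point from camera to tool coordinates, whose origin is the TCP and whose axes are the flange's). Camera axes: x right, y down, z forward; pixel columns grow to the right and rows downward; lengths in m; the calibration is good to about 2 mm. The wrist camera is an equidistant fisheye: a pixel r from the principal point sees the ray r / f radians off the axis. A picture is of the moment at which its call begins: read the wrist's pose just before it. There is no depth.
- robot.close_job(): hands the job in; it is judged then, once.
Trained networks look in the newest picture that a camera, given by its name, has taken for a name from the list of things; names that differ only in an ending like _2 or _b are one class to them, and where a whole thing is asked for, a point or a joint stands for the part that bears it (a point fixed in the world has none). Each returns a list of dicts, best first, with "conf" (0 to 1); they miss things now and then, are a little off and sometimes report something else, mostly with a low value. They report only what shows in the picture. A call takes as long as a camera call.
- robot.boxes_of(thing, camera): "location" ([x, y, z] in m, in world coordinates, good to about 4 mm: the middle of the surface that is visible of it).
- robot.regions_of(thing, camera): "region" (384x512 bool, what is visible of it).
The state is a dict: "clock": time; "q": joint angles; "qd": joint speeds; "effort": joint torques, N m; "eef_pos": TCP position; "tcp_rot": TCP orientation; "force": force on the tool from outside, world axes, zero at the start; "ft_torque": the same for the moment, N m; "opening": finger opening in m; "finger_force": force on a finger pad.
Only numpy, scipy, OpenCV 4.12 (cv2) and the standard library are available. Lean on these libraries where they do the work, as an engineer would, in place of code of your own. Each camera call takes 0.05 s, during which the arm holds its last target. There are 200 camera calls.

### The job

Take the red-headed stop pin out of the white pin rack and fit it upright in the hole in the tub sealer's round aluminium plate, pressed fully home so that the underside of its red head rests on the plate, then let go of it. The hole lies a few millimetres off the centre of its seat, in a direction not known, so feel gently for the hole with the pin's foot and never push the pin against the sealer with more than 35 N. Leave the blue-headed pin in the rack and the other things on the table where they are.

Things in the scene. Friction and masses are not known exactly. Their poses are not given: they have to be found in the camera images.
- red_pin: Stop pin, about 0.12 kg: plain steel shank, 12 mm diameter, 24 mm long, flat foot without chamfer, under a red cylindrical head 26 mm in diameter, 42 mm tall. Origin: centre of the shank's foot; z points to the head: its underside (shoulder) is at z = 24 mm, its top at 66 mm. It starts in one of the rack's holes, shoulder on the rack's top; lift it over 25 mm to clear the rack.
- blue_pin: The other stop pin, of the same shape and size with a blue head, standing in the rack's other hole. Not wanted; it stays there.
- rack: Fixed white pin rack, a block 70 mm (its x) by 150 mm (its y) by 35 mm tall. Origin: centre of its underside. Two loose through holes, 16 mm wide, 40 mm either side of the centre along its y; which of them holds the red pin varies.
- sealer: Fixed tub sealer: base 260 mm (its x), from -100 to +220 mm along its y; white frame 64 mm high round the seat of the plate; steel rails along x at y = -90 and +90 mm, top 76 mm high; white control box at y 112 to 208 mm, 102 mm high, buttons 14 mm higher. Origin: on its underside, below the centre of the seat; z up.
- seat (a point): Centre of the plate's seat, at the height of the plate's flat top (70 mm over the sealer's origin). Moves with the sealer, not the plate: the round aluminium plate, 126 mm wide, is locked at an unknown turn, and its only hole is off centre, so the hole's axis lies 3 to 5 mm from this point in an unknown direction. Plate and sealer are rigid; the face does not give when pushed.
- home (a point): On the seat's axis, 24 mm below the plate's top: the depth of the pin's foot when home. The hole is blind, round, 13.6 mm wide, without chamfer. 12 mm down in it lies a black ejector disc held by friction alone: the pin has to push it down with about 8 N until its shoulder meets the plate; the disc does not spring back.
- tub_b: Lidded meal tub, 120 x 170 x 68 mm, bystander. Origin: centre of its underside.
- tub_c: Another such tub, bystander.
- lids: Stack of tub lids, 120 x 170 x 36 mm, bystander. Origin: centre of its underside.
- sanitizer: Clear bottle with blue cap, 64 mm diameter, 170 mm tall, bystander. Origin: centre of its underside.
- label_roll: Paper label roll, 80 mm diameter, 50 mm tall, bystander. Origin: centre of its underside.
- spoon: Steel serving spoon lying flat, bystander.

How it is judged:
On the way, in this order (a step that is already met when the one before it is completed fails the run):
1. the red pin is lifted clear out of the rack (height (world z) of red_pin above 0.045 m), for 0.1 s.
2. the red pin's foot has entered the plate's hole by at least 6 mm (z of red_pin in the frame of sealer below 0.064 m and horizontal distance between red_pin and seat below 0.01 m), for 0.1 s.
At the end, for the whole second after the job is handed in: The red pin stands upright (within 3 degrees) in the plate's hole, its shoulder on the plate to within 2 mm (foot at least 22 mm deep), within 10 mm of the seat's centre, released and at rest; the blue pin is still in its place in the rack (within 20 mm) (z of red_pin in the frame of sealer below 0.048 m and horizontal distance between red_pin and seat below 0.01 m and angle between red_pin's own z axis and vertical below 0.05 rad and linear speed of red_pin below 0.01 m/s and contact force between the fingers and red_pin below 0.1 N and distance of blue_pin from where it was at the start of the episode below 0.02 m); the robot touches nothing.
It fails at once if the red pin is pushed against the sealer or its plate with more than 35 N (contact force between red_pin and sealer above 35 N).
It fails at once if the blue-headed pin is moved more than 20 mm (distance of blue_pin from where it was at the start of the episode above 0.02 m).
It fails at once if a tub, the lids, the bottle, the label roll or the spoon is moved more than 30 mm (distance of any of tub_b, tub_c, lids, sanitizer, label_roll, spoon from where it was at the start of the episode above 0.03 m).
It also fails if it takes over 61 s, if anything falls off the work surface, if the arm or the gripper's body presses on something with over 40 N, if the wrist force passes 120 N, or if a joint passes its speed limit or range.

## Working session

There is one attempt and no reset: what is moved stays moved. The work goes in short steps, Python scripts to look and compute and a tool call to move; the robot and the scene stay as the last step left them, time stands still between calls to the robot, and variables do not carry over. Pictures are saved under pics/ and viewed, at most 10 in all, crops included, and the job is handed in when it is done.

Besides the shell and the picture viewer there is one more tool, called after ">>>" by a JSON object that holds its "fn" and its "kwargs". play_rows: Moves the arm, as the interface text tells. Its arguments: {"type":"object","properties":{"offset":{"type":"array","items":{"type":"array","items":{"type":"number"}}},"yaw":{"type":"array","items":{"type":"number"}},"claw":{"type":"number"}},"required":["offset","yaw"]}

```bash
mkdir -p pics
python3 - <<'E'
from rig import robot
import cv2,numpy as np
np.set_printoptions(precision=4,suppress=True)
s=robot.observe(); print(s)
for n in("scene","top"):
    c=robot.camera(n); cv2.imwrite(f"pics/{n}0.png",c["image"]); print({k:v for k,v in c.items() if k!="image"})
    for t in("red_pin","blue_pin","rack","sealer","seat"):
        try: print(n,t,[(round(b["conf"],2),np.round(b["location"],4)) for b in robot.boxes_of(t,n)][:3])
        except Exception as e: print(t,e)
E
```

```text
{'clock': 0.0, 'q': array([-1.2607,  0.309 ,  1.6352, -0.    ,  1.1997, -0.0697]), 'qd': array([-0.0008, -0.0001, -0.0003,  0.001 ,  0.0006, -0.001 ]), 'effort': array([  0.0027, -41.524 , -27.6665,  -0.0001,   0.0102,  -0.    ]), 'eef_pos': array([ 0.2314, -0.5797,  0.23  ]), 'tcp_rot': array([[ 0.9287,  0.3707, -0.0007],
       [ 0.3707, -0.9287,  0.0022],
       [ 0.0001, -0.0024, -1.    ]]), 'force': array([-0.0084, -0.1052, -0.8016]), 'ft_torque': array([-0.0127,  0.014 , -0.0182]), 'finger_force': 0.0, 'opening': 0.085595400075702}
{'fx': 458.2917790059644, 'fy': 458.2917790059644, 'cx': 247.10690564418033, 'cy': 189.1025303001016, 'origin': array([ 1.4857, -1.0633,  1.0637]), 'orientation': array([[ 0.7466,  0.3866, -0.5415],
       [ 0.6651, -0.416 ,  0.6201],
       [ 0.0145, -0.8231, -0.5677]])}
scene red_pin [(0.63, array([ 0.5028, -0.1817,  0.062 ]))]
scene blue_pin [(0.51, array([ 0.5145, -0.2598,  0.0635]))]
scene rack [(0.58, array([ 0.5266, -0.2255,  0.0356])), (0.4, array([0.5583, 0.1787, 0.0628]))]
scene sealer [(0.6, array([0.5604, 0.1789, 0.0617]))]
scene seat [(0.72, array([0.5611, 0.1799, 0.0629]))]
{'fx': 365.9963197712757, 'fy': 365.9963197712757, 'cx': 258.48553626241113, 'cy': 192.92120807280753, 'origin': array([ 0.4703, -0.0003,  1.3032]), 'orientation': array([[ 0.0068, -0.9973,  0.0732],
       [-0.9999, -0.0079, -0.0141],
       [ 0.0146, -0.0731, -0.9972]])}
top red_pin []
top blue_pin [(0.53, array([ 0.5086, -0.247 ,  0.0787]))]
top rack [(0.86, array([ 0.5038, -0.2076,  0.0385]))]
top sealer [(0.78, array([0.5323, 0.2097, 0.0736]))]
top seat [(0.57, array([0.5266, 0.2127, 0.0705]))]
```

Run:
```python
import cv2
for n in("scene","top"):
    cv2.imwrite(f"pics/{n}0b.png",cv2.resize(cv2.imread(f"pics/{n}0.png"),(800,600),interpolation=cv2.INTER_CUBIC))
```

```text
(no output)
```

View pics/scene0b.png

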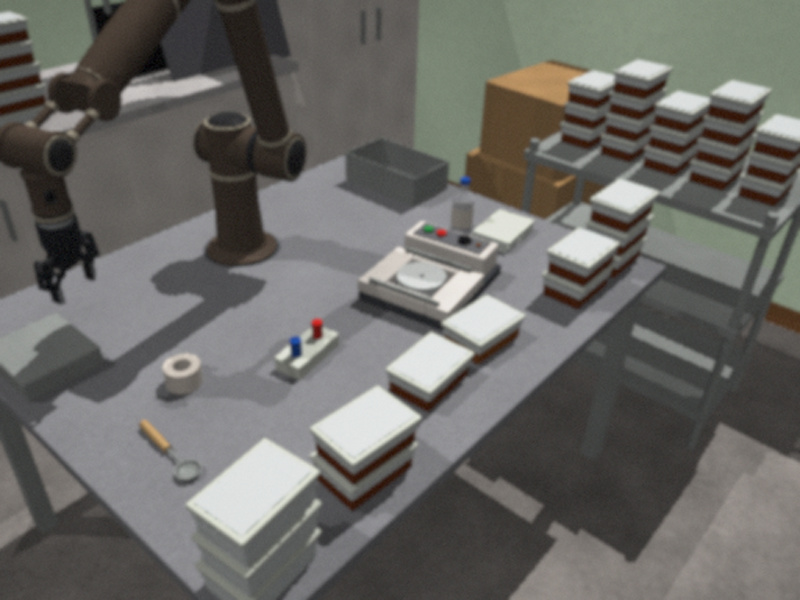

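View pics/top0b.png

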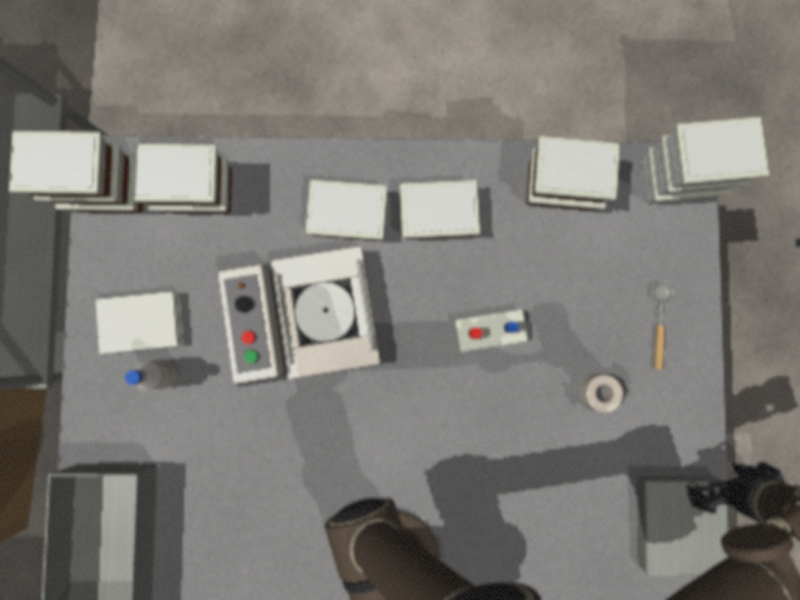

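The scene view shows the red pin at about (317,328) and the blue at (295,346), with the sealer plate at (422,275). In the top view the red head is at (476,333), the blue at (513,327), and the plate centre at about (325,312) with a dark dot near (325,310). Next I'll measure these positions.

```bash
cat > h.py <<'E'
from rig import robot
import cv2,numpy as np
from scipy.optimize import least_squares
np.set_printoptions(precision=4,suppress=True)
def ray(c,uv,pose=None):
    d=(np.array(uv,float)-[c["cx"],c["cy"]])
    if "mount" in c:
        r=np.hypot(*d); th=r/c["fx"]; v=np.r_[d/max(r,1e-9)*np.sin(th),np.cos(th)]
        p,R=pose; M=np.array(c["mount"]); return p+R@M[:3,3], R@M[:3,:3]@v
    v=np.r_[d/[c["fx"],c["fy"]],1.]; return c["origin"],c["orientation"]@v
def at_z(c,uv,z,pose=None):
    o,v=ray(c,uv,pose); return o+v*(z-o[2])/v[2]
def blob(img,col,near=None):
    h=cv2.cvtColor(img,cv2.COLOR_BGR2HSV)
    m=(cv2.inRange(h,(0,130,60),(8,255,255))|cv2.inRange(h,(172,130,60),(180,255,255))) if col=="red" else cv2.inRange(h,(105,130,50),(128,255,255))
    n,l,st,ce=cv2.connectedComponentsWithStats(m)
    return [(int(st[i,4]),ce[i],st[i,:4]) for i in range(1,n) if st[i,4]>15]
def cam(n):
    s=robot.observe(); c=robot.camera(n); return c,(s["eef_pos"],s["tcp_rot"])
E
python3 - <<'E'
from h import *
for n in("top","scene"):
    c,_=cam(n)
    for col in("red","blue"):
        for b in blob(c["image"],col): print(n,col,b[0],b[1],b[2],"z.077",at_z(c,b[1],.077),"z.056",at_z(c,b[1],.056))
    for t in("seat","sealer","rack"):
        r=robot.regions_of(t,n)
        for q in r[:1]:
            ys,xs=np.nonzero(q["region"]); print(n,t,q["conf"],len(xs),xs.mean(),ys.mean(),(xs.min(),xs.max(),ys.min(),ys.max()),at_z(c,(xs.mean(),ys.mean()),.07),cv2.minAreaRect(np.c_[xs,ys].astype(np.int32)))
    if n=="top":
        g=c["image"][170:230,175:240]; cv2.imwrite("pics/t1.png",cv2.resize(g,None,fx=9,fy=9,interpolation=cv2.INTER_CUBIC))
E
```

```text
top red 41 [304.4146 212.6585] [301 210   8   6] z.077 [ 0.4952 -0.1721  0.077 ] z.056 [ 0.4956 -0.175   0.056 ]
top red 52 [158.5 215.5] [155 212   8   8] z.077 [0.4823 0.315  0.077 ] z.056 [0.4825 0.3204 0.056 ]
top blue 34 [327.3235 208.9118] [324 207   8   5] z.077 [ 0.5083 -0.2492  0.077 ] z.056 [ 0.509  -0.2535  0.056 ]
top blue 58 [ 84.9138 241.1034] [ 81 238   9   8] z.077 [0.3961 0.5549 0.077 ] z.056 [0.3949 0.5645 0.056 ]
top seat 0.94 7201 190.9258436328288 202.0517983613387 (np.int64(139), np.int64(242), np.int64(158), np.int64(246)) [0.5283 0.2093 0.07  ] ((190.5946044921875, 202.0675811767578), (77.59632873535156, 95.18701171875), 80.53767395019531)
top sealer 0.78 7108 190.946539110861 201.94879009566685 (np.int64(140), np.int64(241), np.int64(158), np.int64(245)) [0.5286 0.2093 0.07  ] ((190.6216278076172, 201.729736328125), (76.93872833251953, 95.02261352539062), 80.53767395019531)
top rack 0.6 769 312.8088426527958 210.8959687906372 (np.int64(291), np.int64(336), np.int64(199), np.int64(224)) [ 0.5015 -0.2015  0.07  ] ((313.4459533691406, 210.6756591796875), (20.221
[... 530 characters left out ...]
8 176.05653266331657 (np.int64(230), np.int64(320), np.int64(142), np.int64(211)) [0.5616 0.1692 0.07  ] ((276.33746337890625, 176.41537475585938), (60.91891098022461, 88.27215576171875), 45.93919372558594)
scene sealer 0.93 3854 276.11754021795537 176.07524649714583 (np.int64(231), np.int64(319), np.int64(143), np.int64(211)) [0.5619 0.1692 0.07  ] ((275.8473815917969, 174.84896850585938), (80.40983581542969, 64.50831604003906), 21.501436233520508)
scene rack 0.7 665 196.93082706766918 226.73533834586465 (np.int64(176), np.int64(216), np.int64(210), np.int64(243)) [ 0.5629 -0.2627  0.07  ] ((196.90982055664062, 224.99179077148438), (21.382160186767578, 43.40450668334961), 50.19443130493164)
```

View pics/t1.png

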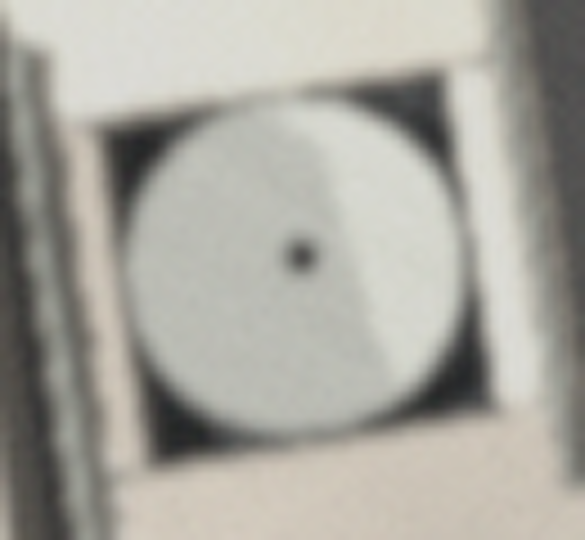

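The crop shows the plate circle centred at about (296,265) and a dark hole at (301,257), about 3.5 mm off centre. That puts the hole at top-image pixel (208.4,198.5). Moving towards the red pin.

Careful with the scale: shifts go in shares of 80 cm and turns go in shares of pi/2 rad. That gives: 16.5 cm / 80 = 0.2063, 3.3 cm / 80 = 0.0413, -0.113 rad / 1.5708 = -0.0719.

>>> {"fn": "play_rows", "kwargs": {"offset": [[0.0413, -0.0294, 0], [0.0825, -0.0588, 0], [0.1238, -0.0881, 0], [0.165, -0.1175, 0], [0.2063, -0.1469, 0]], "yaw": [-0.0719, -0.1439, -0.2158, -0.2878, -0.3597], "claw": 0}}

```text
clock: 1.42
eef_pos: [0.342, -0.4087, 0.2314]
tcp_rot: [[0.582, 0.813, 0.0], [0.813, -0.582, -0.0], [0.0, 0.0, -1.0]]
force: [1.7, -0.3, -0.8]
opening: 0.0854
finger_force: 0.0
```

```bash
cat >> h.py <<'E'
def plan(tgt,ang_deg=None):
    "offset cm and yaw rad from the present pose to TCP tgt with tool y at ang_deg in the world"
    s=robot.observe(); R=s["tcp_rot"]; p=s["eef_pos"]; off=R.T@(np.array(tgt)-p)*100
    y=0
    if ang_deg is not None:
        y=-(((ang_deg-np.degrees(np.arctan2(R[1,1],R[0,1]))+90)%180)-90); 
    print("t",round(s["clock"],2),"pos",p,"off cm",off,"yaw",round(np.radians(y),3),"F",s["force"],"tilt",R[2])
E
python3 - <<'E'
from h import *
plan([.494,-.171,.22],9.5)
c,_=cam("top"); print(at_z(c,(208.4,198.5),.07), at_z(c,(175+296/9,170+265/9),.07)); print(robot.observe()["q"])
E
```

```text
t 1.42 pos [ 0.342  -0.4087  0.2314] off cm [28.1751 -1.4717  1.1368] yaw -0.787 F [ 1.6933 -0.2699 -0.8287] tilt [ 0.      0.0004 -1.    ]
[0.5407 0.1509 0.07  ] [0.5375 0.1525 0.07  ]
[-0.947   0.1278  1.8544  0.0072  1.1635 -0.3361]
```

To row units: 20 cm / 80 = 0.25, 16 cm / 80 = 0.2, -0.565 rad / 1.5708 = -0.3597.

>>> {"fn": "play_rows", "kwargs": {"offset": [[0.05, -0.0025, 0.0019], [0.1, -0.005, 0.0038], [0.15, -0.0075, 0.0056], [0.2, -0.01, 0.0075], [0.25, -0.0125, 0.0094]], "yaw": [-0.0719, -0.1439, -0.2158, -0.2878, -0.3597]}}

```text
clock: 1.88
eef_pos: [0.4512, -0.2409, 0.2241]
tcp_rot: [[0.056, 0.998, 0.001], [0.998, -0.056, -0.001], [-0.0, 0.001, -1.0]]
force: [0.5, -0.2, -0.5]
opening: 0.0857
finger_force: 0.0
```

Run:
```python
from h import *
plan([.494,-.171,.22],9.5)
```

```text
t 1.88 pos [ 0.4512 -0.2409  0.2241] off cm [7.2161 3.8755 0.4066] yaw -0.222 F [ 0.4741 -0.233  -0.4847] tilt [-0.0005  0.0008 -1.    ]
```

To row units: 7.2 cm / 80 = 0.09, 6 cm / 80 = 0.075, -0.222 rad / 1.5708 = -0.1413.

>>> {"fn": "play_rows", "kwargs": {"offset": [[0.0375, 0.02, 0.0025], [0.075, 0.04, 0.005], [0.09, 0.0488, 0.005], [0.09, 0.0488, 0.005], [0.09, 0.0488, 0.005]], "yaw": [-0.07, -0.1413, -0.1413, -0.1413, -0.1413]}}

```text
clock: 2.3
eef_pos: [0.494, -0.1724, 0.2198]
tcp_rot: [[-0.162, 0.987, -0.0], [0.987, 0.162, -0.001], [-0.001, -0.0, -1.0]]
force: [0.7, -0.6, -0.1]
opening: 0.0854
finger_force: 0.0
```

Run:
```python
from h import *
plan([.494,-.171,.22],9.5)
c,P=cam("wrist"); cv2.imwrite("pics/w1.png",c["image"]); print({k:v for k,v in c.items() if k!="image"})
for col in("red","blue"):
    for b in blob(c["image"],col): print(col,b[0],b[1],b[2],at_z(c,b[1],.077,P))
    for q in robot.regions_of(col+"_pin","wrist")[:2]:
        ys,xs=np.nonzero(q["region"]); print(q["conf"],len(xs),xs.mean(),ys.mean())
```

```text
t 2.3 pos [ 0.494  -0.1724  0.2198] off cm [ 0.1385  0.0195 -0.0171] yaw -0.003 F [ 0.6521 -0.6379 -0.1032] tilt [-0.0006 -0.0003 -1.    ]
{'fx': 297.3186396354542, 'fy': 297.3186396354542, 'cx': 254.01860957056658, 'cy': 194.56714849681276, 'mount': array([[ 0.0007, -0.9555, -0.2949,  0.0753],
       [ 1.    ,  0.0011, -0.001 ,  0.0001],
       [ 0.0013, -0.2949,  0.9555, -0.1418],
       [ 0.    ,  0.    ,  0.    ,  1.    ]])}
red 633 [255.5687 178.8562] [244 163  25  32] [ 0.4947 -0.1686  0.077 ]
0.93 638 255.97335423197492 178.5423197492163
blue 642 [255.7741 246.5623] [245 229  22  35] [ 0.5071 -0.2421  0.077 ]
0.57 721 256.03467406380025 245.38280166435507
```

View pics/w1.png

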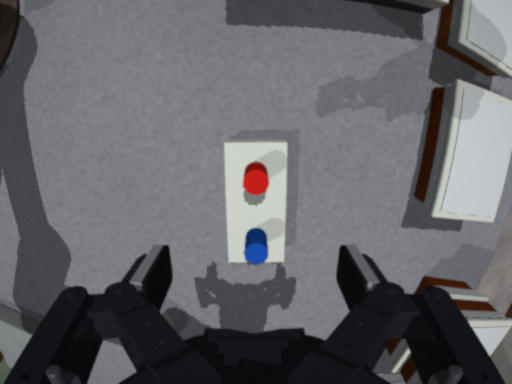

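The wrist view shows the red head at about (256,179), with the top disc lower at about (256,183). The blue head is at about (256,246), and the open fingers straddle the rack's line. I'll fit cylinder silhouettes.

```bash
cat >> h.py <<'E'
def proj(c,X,pose):
    X=np.atleast_2d(X)
    if "mount" in c:
        M=np.array(c["mount"]); p,R=pose; q=((X-p)@R-M[:3,3])@M[:3,:3]
        rr=np.hypot(q[:,0],q[:,1]); th=np.arctan2(rr,q[:,2]); return q[:,:2]/rr[:,None]*th[:,None]*c["fx"]+[c["cx"],c["cy"]]
    q=(X-c["origin"])@c["orientation"]; return q[:,:2]/q[:,2:]*c["fx"]+[c["cx"],c["cy"]]
def fitcyl(c,pose,box,cen,z0,z1,r,guess):
    a=np.linspace(0,2*np.pi,73)[:-1]
    def f(x):
        P=np.vstack([np.c_[x[0]+r*np.cos(a),x[1]+r*np.sin(a),0*a+z] for z in(z0,z1)]); u=proj(c,P,pose)
        h=cv2.convexHull(u.astype(np.float32)); m=cv2.moments(h); g=np.array([m["m10"],m["m01"]])/m["m00"]
        return np.r_[g-cen, .5*((u.min(0)+u.max(0))/2-(np.array(box[:2])+np.array(box[2:])/2-.5))]
    s=least_squares(f,guess,diff_step=1e-4); return s.x,s.fun
E
python3 - <<'E'
from h import *
c,P=cam("wrist")
for col,g in(("red",(.494,-.171)),("blue",(.507,-.25))):
    for b in blob(c["image"],col): print(col,fitcyl(c,P,b[2],b[1],.035,.077,.013,g))
E
```

```text
red (array([ 0.4953, -0.1725]), array([-0.0148,  0.0243,  0.0283, -0.0487]))
blue (array([ 0.5088, -0.2514]), array([ 0.0108, -0.064 , -0.0205,  0.128 ]))
```

To row units: 15 cm / 80 = 0.1875, 14.5 cm / 80 = 0.1813.

>>> {"fn": "play_rows", "kwargs": {"offset": [[0, 0.0016, 0.05], [0, 0.0016, 0.1], [0, 0.0016, 0.15], [0, 0.0016, 0.1813], [0, 0.0016, 0.1875]], "yaw": [0, 0, 0, 0, 0]}}

```text
clock: 2.92
eef_pos: [0.49, -0.1717, 0.0647]
tcp_rot: [[-0.158, 0.987, -0.01], [0.987, 0.158, 0.004], [0.006, -0.009, -1.0]]
force: [-0.8, 0.0, -0.1]
opening: 0.0853
finger_force: 0.0
```

Run:
```python
from h import *
plan([.4953,-.1725,.042],9.7)
c,P=cam("wrist")
for col,g in(("red",(.494,-.171)),):
    for b in blob(c["image"],col): print(col,b,fitcyl(c,P,b[2],b[1],.035,.077,.013,g))
```

```text
t 2.92 pos [ 0.49   -0.1717  0.0647] off cm [-0.1756  0.53    2.2651] yaw -0.01 F [-0.7865  0.0167 -0.094 ] tilt [ 0.0057 -0.009  -0.9999]
red (2849, array([263.8705, 249.0744]), array([240, 212,  50,  72], dtype=int32)) (array([ 0.4954, -0.1716]), array([ 0.0092, -0.0382, -0.0169,  0.0763]))
```

To row units: 2.2 cm / 80 = 0.0275, 1.5 cm / 80 = 0.0188.

>>> {"fn": "play_rows", "kwargs": {"offset": [[0, 0, 0], [0, 0, 0.0088], [0, 0, 0.0188], [0, 0, 0.0275], [0, 0, 0.0275]], "yaw": [0, 0, 0, 0, 0]}}

```text
clock: 3.38
eef_pos: [0.4946, -0.1724, 0.0472]
tcp_rot: [[-0.16, 0.987, -0.001], [0.987, 0.16, 0.0], [0.001, -0.001, -1.0]]
force: [0.0, 0.2, 0.0]
opening: 0.0856
finger_force: 0.0
```

Run:
```python
from h import *
plan([.4953,-.1722,.042],9.7)
```

```text
t 3.38 pos [ 0.4946 -0.1724  0.0472] off cm [0.0026 0.0769 0.522 ] yaw -0.008 F [0.0124 0.1922 0.0136] tilt [ 0.0005 -0.0008 -1.    ]
```

To row units: 0.5 cm / 80 = 0.0063, 0.07 cm / 80 = 0.0009.

>>> {"fn": "play_rows", "kwargs": {"offset": [[0, 0.0009, 0.0063], [0, 0.0009, 0.0063], [0, 0.0009, 0.0063], [0, 0.0009, 0.0063], [0, 0.0009, 0.0063]], "yaw": [0, 0, 0, 0, 0]}}

```text
clock: 3.8
eef_pos: [0.496, -0.1725, 0.043]
tcp_rot: [[-0.16, 0.987, 0.0], [0.987, 0.16, -0.0], [-0.0, 0.0, -1.0]]
force: [-0.9, 0.3, 0.2]
opening: 0.0857
finger_force: 0.0
```

>>> {"fn": "play_rows", "kwargs": {"offset": [[0, 0, 0], [0, 0, 0], [0, 0, 0], [0, 0, 0], [0, 0, 0]], "yaw": [0, 0, 0, 0, 0], "claw": 1}}

```text
clock: 4.22
eef_pos: [0.4957, -0.1725, 0.0428]
tcp_rot: [[-0.16, 0.987, -0.0], [0.987, 0.16, -0.0], [-0.0, -0.0, -1.0]]
force: [-1.9, -1.0, 7.5]
opening: 0.0258
finger_force: 8.4
```

>>> {"fn": "play_rows", "kwargs": {"offset": [[0, 0, 0], [0, 0, 0], [0, 0, 0], [0, 0, 0], [0, 0, 0]], "yaw": [0, 0, 0, 0, 0]}}

```text
clock: 4.63
eef_pos: [0.4959, -0.1725, 0.043]
tcp_rot: [[-0.16, 0.987, 0.0], [0.987, 0.16, -0.0], [-0.0, 0.0, -1.0]]
force: [0.1, 1.4, 3.7]
opening: 0.0244
finger_force: 58.9
```

To row units: -13 cm / 80 = -0.1625, -11.5 cm / 80 = -0.1438.

>>> {"fn": "play_rows", "kwargs": {"offset": [[0, 0, -0.0188], [0, 0, -0.0563], [0, 0, -0.1], [0, 0, -0.1438], [0, 0, -0.1625]], "yaw": [0, 0, 0, 0, 0]}}

```text
clock: 5.05
eef_pos: [0.498, -0.1733, 0.1769]
tcp_rot: [[-0.16, 0.987, 0.006], [0.987, 0.16, -0.002], [-0.003, 0.005, -1.0]]
force: [1.6, -0.2, -0.1]
opening: 0.0244
finger_force: 60.4
```

Run:
```python
from h import *
plan([.538,.15,.18],9.7)
print(robot.observe()["opening"])
```

```text
t 5.05 pos [ 0.498  -0.1733  0.1769] off cm [31.2688  9.1377 -0.3684] yaw -0.008 F [ 1.6014 -0.2455 -0.0851] tilt [-0.0034  0.0055 -1.    ]
0.02439672182998796
```

To row units: 20 cm / 80 = 0.25, 1.2 cm / 80 = 0.015.

>>> {"fn": "play_rows", "kwargs": {"offset": [[0.05, 0.015, 0], [0.1, 0.03, 0], [0.15, 0.045, 0], [0.2, 0.06, 0], [0.25, 0.075, 0]], "yaw": [0, 0, 0, 0, 0]}}

```text
clock: 5.47
eef_pos: [0.5221, 0.0359, 0.1722]
tcp_rot: [[-0.16, 0.987, -0.001], [0.987, 0.16, 0.0], [0.0, -0.001, -1.0]]
force: [1.8, -0.9, -1.3]
opening: 0.0246
finger_force: 60.4
```

To row units: 2 cm / 80 = 0.025, 1 cm / 80 = 0.0125.

>>> {"fn": "play_rows", "kwargs": {"offset": [[0.0125, 0.0125, 0], [0.025, 0.025, 0], [0.025, 0.025, 0], [0.025, 0.025, 0], [0.025, 0.025, 0]], "yaw": [0, 0, 0, 0, 0]}}

```text
clock: 5.88
eef_pos: [0.539, 0.0558, 0.1722]
tcp_rot: [[-0.159, 0.987, -0.001], [0.987, 0.159, -0.001], [-0.001, -0.001, -1.0]]
force: [-0.2, -0.0, -1.4]
opening: 0.0243
finger_force: 60.4
```

Run:
```python
from h import *
plan([.538,.15,.18],9.7)
c,P=cam("wrist"); u=proj(c,[[.5407,.1509,.07]],P)[0]; print(u)
x0,y0=int(u[0])-100,max(0,int(u[1])-90)
g=c["image"][y0:y0+180,x0:x0+200]; print(x0,y0)
cv2.imwrite("pics/w2.png",c["image"]); cv2.imwrite("pics/w2c.png",cv2.resize(g,None,fx=3,fy=3,interpolation=cv2.INTER_CUBIC))
```

```text
t 5.88 pos [0.539  0.0558 0.1722] off cm [ 9.3172  1.3994 -0.7839] yaw -0.009 F [-0.1643 -0.0083 -1.4349] tilt [-0.0005 -0.0015 -1.    ]
[275.4223  83.4316]
175 0
```

View pics/w2c.png

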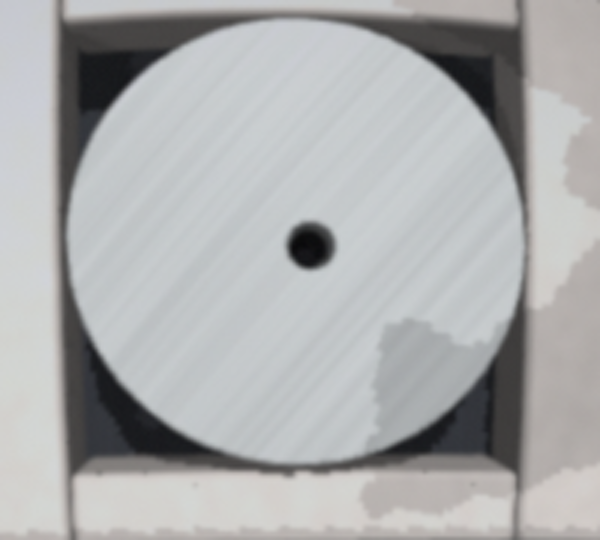

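The crop clearly shows the round plate with a single dark hole, rim centre at crop (310.5,245.5). That is about wrist pixel (278,81).

```bash
cat >> h.py <<'E'
def hole(c,P,guess=(.54,.151,.07)):
    u=proj(c,[guess],P)[0]; g=cv2.cvtColor(c["image"],cv2.COLOR_BGR2GRAY)
    x0,y0=int(u[0])-16,int(u[1])-16; k=8; w=cv2.resize(g[y0:y0+32,x0:x0+32],None,fx=k,fy=k,interpolation=cv2.INTER_CUBIC)
    t=(int(np.percentile(w,3))+int(np.percentile(w,80)))/2
    m=(w<t).astype(np.uint8); n,l,st,ce=cv2.connectedComponentsWithStats(m); i=1+np.argmax(st[1:,4])
    pts=max(cv2.findContours((l==i).astype(np.uint8),cv2.RETR_EXTERNAL,cv2.CHAIN_APPROX_NONE)[0],key=len)
    el=cv2.fitEllipse(pts); e=(np.array(el[0])+.5)/k-.5+[x0,y0]
    W=at_z(c,e,.07,P); d=(np.array([at_z(c,(np.array(q[0])+.5)/k-.5+[x0,y0],.07,P) for q in pts])-W)[:,:2]
    return e,W,2*np.hypot(*d.T).mean()
E
python3 - <<'E'
from h import *
c,P=cam("wrist"); print(hole(c,P))
for b in blob(c["image"],"red"): print(b)
for X in([0,0,-.034],[0,0,.008],[0,0,0]): print(X,proj(c,P[0]+P[1]@np.array(X),P))
c,P=cam("top"); print(hole(c,P))
g=cv2.imread("pics/w2.png")[190:340,155:355]; cv2.imwrite("pics/w2d.png",cv2.resize(g,None,fx=3,fy=3))
E
```

```text
(array([278.0766,  81.3599]), array([0.5425, 0.1528, 0.07  ]), np.float64(0.0123669865926538))
(4013, array([253.917 , 266.7179]), array([225, 222,  59,  86], dtype=int32))
[0, 0, -0.034] [[254.0741 286.8978]]
[0, 0, 0.008] [[254.1553 244.0919]]
[0, 0, 0] [[254.1429 250.7475]]
(array([208.8293, 194.3082]), array([0.5548, 0.1496, 0.07  ]), np.float64(0.10191501053919207))
```

View pics/w2d.png

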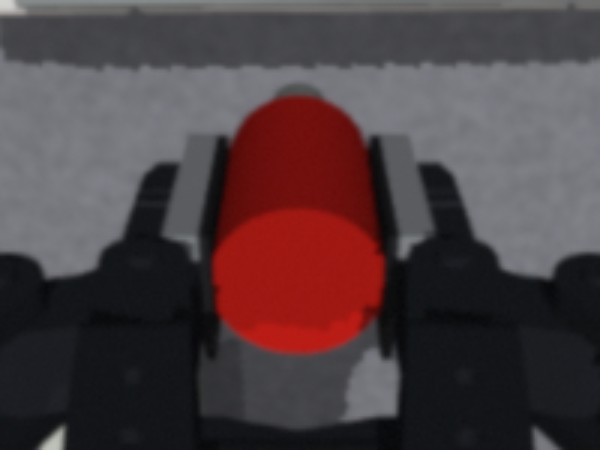

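The crop shows the red head held squarely between the pads, with its top disc at about (299,281). The shank tip just shows above it at (300,88).

```bash
cat >> h.py <<'E'
def inhand(c):
    "head axis x,y and shoulder z in tool axes from the wrist picture"
    I=(np.zeros(3),np.eye(3)); b=max(blob(c["image"],"red"),key=lambda b:b[0]); box=b[2]; a=np.linspace(0,2*np.pi,73)[:-1]
    def f(x):
        u=proj(c,np.vstack([np.c_[x[0]+.013*np.cos(a),x[1]+.013*np.sin(a),0*a+x[2]+z] for z in(0,-.042)]),I)
        m=cv2.moments(cv2.convexHull(u.astype(np.float32))); g=np.array([m["m10"],m["m01"]])/m["m00"]
        return np.r_[g-b[1],u.min(0)-box[:2]+.5,u.max(0)-box[:2]-box[2:]+.5]
    s=least_squares(f,[0,0,.008],diff_step=1e-4); return s.x,s.fun
E
python3 - <<'E'
from h import *
c,P=cam("wrist"); print(inhand(c)); print(P)
E
```

```text
(array([ 0.0001, -0.0001,  0.0094]), array([ 0.0675, -0.259 , -0.0549,  0.1476, -0.0206,  0.1195]))
(array([0.539 , 0.0557, 0.1725]), array([[-0.1583,  0.9874, -0.0008],
       [ 0.9874,  0.1583, -0.0003],
       [-0.0002, -0.0008, -1.    ]]))
```

To row units: 9.53 cm / 80 = 0.1191, 6.4 cm / 80 = 0.08.

>>> {"fn": "play_rows", "kwargs": {"offset": [[0.04, 0.0081, 0.0125], [0.08, 0.0163, 0.025], [0.1191, 0.0235, 0.0375], [0.1191, 0.0235, 0.0563], [0.1191, 0.0235, 0.0688]], "yaw": [0, 0, 0, 0, 0]}}

```text
clock: 6.5
eef_pos: [0.5422, 0.1549, 0.1168]
tcp_rot: [[-0.162, 0.987, -0.001], [0.987, 0.162, -0.0], [-0.0, -0.001, -1.0]]
force: [-0.9, 0.4, -1.0]
opening: 0.0244
finger_force: 60.4
```

>>> {"fn": "play_rows", "kwargs": {"offset": [[0, 0, 0], [0, 0, 0], [0, 0, 0], [0, 0, 0], [0, 0, 0]], "yaw": [0, 0, 0, 0, 0]}}

```text
clock: 6.92
eef_pos: [0.5435, 0.1535, 0.1188]
tcp_rot: [[-0.159, 0.987, 0.002], [0.987, 0.159, 0.0], [0.0, 0.002, -1.0]]
force: [0.0, 0.1, -0.8]
opening: 0.0245
finger_force: 60.4
```

Run:
```python
from h import *
plan([.5425,.1528,.105],9.1)
c,P=cam("wrist"); print(inhand(c)); u=proj(c,[[.5425,.1528,.07]],P)[0]; print(u)
g=c["image"][170:290,175:335]; cv2.imwrite("pics/w3.png",cv2.resize(g,None,fx=4,fy=4,interpolation=cv2.INTER_CUBIC))
```

```text
t 6.92 pos [0.5435 0.1535 0.1188] off cm [-0.0571 -0.1156  1.3796] yaw 0.001 F [ 0.035   0.1416 -0.7513] tilt [ 0.      0.0018 -1.    ]
(array([-0.0008, -0.0001,  0.0108]), array([ 0.1006, -0.237 , -0.6868,  0.6401,  0.5933, -0.3406]))
[252.4363 218.2369]
```

View pics/w3.png

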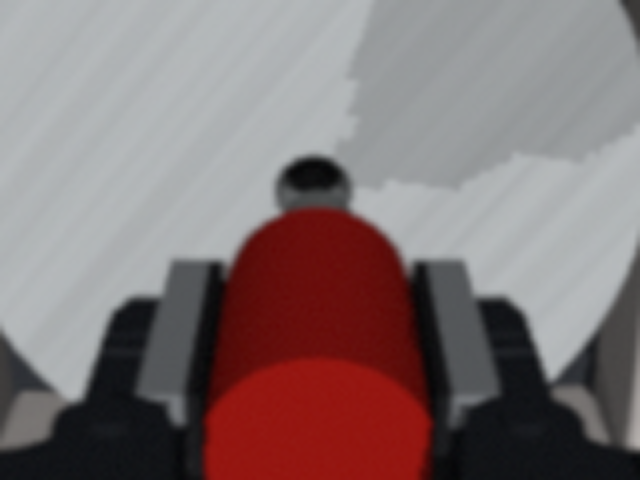

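The crop shows the hole's far rim peeking out above the shank: rim top at crop y≈153, sides at x≈277 and 352, with the shank just in front. So the pin is almost over the hole.

Run:
```python
from h import *
c,P=cam("wrist"); a=np.linspace(0,2*np.pi,361)
g=cv2.cvtColor(c["image"],cv2.COLOR_BGR2GRAY).astype(float)
print(g[204:222:1,253].round()); print(g[216,238:270].round()); print(g[214,238:270].round())
def rim(x,y,r=.0068):
    u=proj(c,np.c_[x+r*np.cos(a),y+r*np.sin(a),0*a+.07],P); return u[:,0].min(),u[:,0].max(),u[:,1].min(),u[:,1].max()
for y in(.1515,.1528,.154): print(y,rim(.5425,y))
# shank rim of foot in the image
R,p=P[1],P[0]
for s in(.032,.033,.034): 
  u=proj(c,np.array([p+R@np.array([.006*np.cos(t),.006*np.sin(t),s]) for t in a]),P); print(s,u[:,0].min(),u[:,0].max(),u[:,1].min())
```

```text
[181. 182. 182. 181. 163.  96.  29.  11.  15.  16.  16.  17.  24.  47.
  69.  74.  73.  66.]
[180. 181. 181. 181. 174. 148. 106.  75.  63.  52.  33.  23.  17.  18.
  21.  24.  25.  24.  21.  26.  39.  52.  59.  67.  94. 133. 156. 162.
 162. 159. 156. 156.]
[178. 178. 180. 181. 181. 171. 139.  87.  47.  24.  14.  14.  17.  15.
  14.  16.  16.  15.  11.  10.  12.  18.  42.  76. 118. 147. 155. 156.
 156. 157. 156. 156.]
0.1515 (np.float64(242.44134412945183), np.float64(262.1249916213748), np.float64(210.99860322547931), np.float64(229.21750621450337))
0.1528 (np.float64(242.7176505715507), np.float64(262.4442024311021), np.float64(209.23350914165906), np.float64(227.53756874356117))
0.154 (np.float64(242.97400857936077), np.float64(262.73990019633254), np.float64(207.59738135856435), np.float64(225.97946454464758))
0.032 244.75645184839314 263.62419426677275 218.41088144431652
0.033 244.8037627796355 263.57912070898834 217.82507660196723
0.034 244.850639053015 263.53445902817384 217.24503482872905
```

To row units: 1.2 cm / 80 = 0.015, 1.1 cm / 80 = 0.0138.

>>> {"fn": "play_rows", "kwargs": {"offset": [[-0.0005, -0.001, 0.0038], [-0.0005, -0.001, 0.0088], [-0.0005, -0.001, 0.0138], [-0.0005, -0.001, 0.015], [-0.0005, -0.001, 0.015]], "yaw": [0, 0, 0, 0, 0]}}

```text
clock: 7.43
eef_pos: [0.5412, 0.1535, 0.1049]
tcp_rot: [[-0.16, 0.987, -0.002], [0.987, 0.16, -0.0], [-0.0, -0.002, -1.0]]
force: [-0.0, -0.5, -0.4]
opening: 0.0244
finger_force: 60.4
```

>>> {"fn": "play_rows", "kwargs": {"offset": [[0, 0, 0], [0, 0, 0], [0, 0, 0], [0, 0, 0], [0, 0, 0]], "yaw": [0, 0, 0, 0, 0]}}

```text
clock: 7.85
eef_pos: [0.5421, 0.1537, 0.1059]
tcp_rot: [[-0.16, 0.987, 0.0], [0.987, 0.16, 0.0], [0.0, 0.0, -1.0]]
force: [-0.2, 0.2, -0.6]
opening: 0.0246
finger_force: 60.4
```

Run:
```python
from h import *
plan([.5428,.153,.1030],9.1)
c,P=cam("wrist")
g=cv2.cvtColor(c["image"],cv2.COLOR_BGR2GRAY).astype(float); print(g[198:226,253].round())
a=np.linspace(0,2*np.pi,361); u=proj(c,np.c_[.5428+.0068*np.cos(a),.153+.0068*np.sin(a),0*a+.07],P); print(u[:,0].min(),u[:,0].max(),u[:,1].min())
```

```text
t 7.85 pos [0.5421 0.1537 0.1059] off cm [-0.0784  0.0608  0.294 ] yaw 0.002 F [-0.1537  0.1626 -0.589 ] tilt [ 0.      0.0004 -1.    ]
[159. 156. 154. 153. 152. 155. 166. 164. 163. 161. 157. 156. 155. 153.
 157. 170. 172. 154.  99.  59.  68.  72.  71.  64.  51.  41.  41.  39.]
244.63727533261851 265.5815983001354 216.11417407430437
```

To row units: 0.15 cm / 80 = 0.0019, 0.06 cm / 80 = 0.0008.

>>> {"fn": "play_rows", "kwargs": {"offset": [[-0.0006, 0.0008, 0], [-0.0006, 0.0008, 0.0006], [-0.0006, 0.0008, 0.0013], [-0.0006, 0.0008, 0.0019], [-0.0006, 0.0008, 0.0019]], "yaw": [0, 0, 0, 0, 0]}}

```text
clock: 8.32
eef_pos: [0.5425, 0.1532, 0.1041]
tcp_rot: [[-0.16, 0.987, -0.0], [0.987, 0.16, -0.0], [0.0, -0.0, -1.0]]
force: [-0.1, -0.2, -2.1]
opening: 0.0245
finger_force: 60.4
```

>>> {"fn": "play_rows", "kwargs": {"offset": [[0, 0, 0.0006], [0, 0, 0.0013], [0, 0, 0.0013], [0, 0, 0.0013], [0, 0, 0.0013]], "yaw": [0, 0, 0, 0, 0]}}

```text
clock: 8.73
eef_pos: [0.5426, 0.1532, 0.1033]
tcp_rot: [[-0.16, 0.987, 0.0], [0.987, 0.16, 0.0], [0.0, 0.0, -1.0]]
force: [-0.5, -0.4, -2.1]
opening: 0.0242
finger_force: 60.4
```

To row units: 0.1 cm / 80 = 0.0013, 0.06 cm / 80 = 0.0008.

>>> {"fn": "play_rows", "kwargs": {"offset": [[0, 0, 0.0004], [0, 0, 0.0008], [0, 0, 0.0013], [0, 0, 0.0013], [0, 0, 0.0013]], "yaw": [0, 0, 0, 0, 0]}}

```text
clock: 9.15
eef_pos: [0.5425, 0.1532, 0.1022]
tcp_rot: [[-0.16, 0.987, -0.0], [0.987, 0.16, -0.0], [0.0, -0.0, -1.0]]
force: [-0.6, -0.3, -2.0]
opening: 0.0244
finger_force: 60.4
```

To row units: 0.1 cm / 80 = 0.0013, 0.06 cm / 80 = 0.0008.

>>> {"fn": "play_rows", "kwargs": {"offset": [[0, 0, 0.0004], [0, 0, 0.0008], [0, 0, 0.0013], [0, 0, 0.0013], [0, 0, 0.0013]], "yaw": [0, 0, 0, 0, 0]}}

```text
clock: 9.57
eef_pos: [0.5426, 0.1532, 0.1012]
tcp_rot: [[-0.16, 0.987, -0.0], [0.987, 0.16, -0.0], [0.0, -0.0, -1.0]]
force: [0.3, 0.2, -1.7]
opening: 0.0244
finger_force: 60.4
```

To row units: 0.1 cm / 80 = 0.0013, 0.06 cm / 80 = 0.0008.

>>> {"fn": "play_rows", "kwargs": {"offset": [[0, 0, 0.0004], [0, 0, 0.0008], [0, 0, 0.0013], [0, 0, 0.0013], [0, 0, 0.0013]], "yaw": [0, 0, 0, 0, 0]}}

```text
clock: 9.98
eef_pos: [0.5426, 0.1532, 0.1002]
tcp_rot: [[-0.16, 0.987, -0.0], [0.987, 0.16, -0.0], [-0.0, -0.0, -1.0]]
force: [0.1, -0.4, -1.5]
opening: 0.0244
finger_force: 60.4
```

To row units: 0.15 cm / 80 = 0.0019, 0.12 cm / 80 = 0.0015.

>>> {"fn": "play_rows", "kwargs": {"offset": [[0, 0, 0.0005], [0, 0, 0.001], [0, 0, 0.0015], [0, 0, 0.0019], [0, 0, 0.0019]], "yaw": [0, 0, 0, 0, 0]}}

```text
clock: 10.4
eef_pos: [0.5426, 0.1532, 0.0987]
tcp_rot: [[-0.16, 0.987, 0.0], [0.987, 0.16, -0.0], [-0.0, 0.0, -1.0]]
force: [0.0, 0.0, -1.2]
opening: 0.0245
finger_force: 60.4
```

Run:
```python
from h import *
plan([.5428,.153,.1030],9.1)
c,P=cam("wrist")
g=cv2.cvtColor(c["image"],cv2.COLOR_BGR2GRAY).astype(float); print(g[205:232,253].round()); print(inhand(c)[0])
a=np.linspace(0,2*np.pi,361); u=proj(c,np.c_[.5428+.0068*np.cos(a),.153+.0068*np.sin(a),0*a+.07],P); print(u[:,0].min(),u[:,0].max(),u[:,1].min())
```

```text
t 10.4 pos [0.5426 0.1532 0.0987] off cm [-0.0228  0.0161 -0.4292] yaw 0.002 F [ 0.0219  0.0485 -1.2289] tilt [-0.  0. -1.]
[148. 147. 148. 148. 149. 150. 151. 151. 151. 151. 150. 150. 150. 144.
 117.  83.  65.  50.  39.  41.  39.  39.  39.  40.  39.  39.  39.]
[-0.0003 -0.0002  0.0101]
243.5784878701873 265.3020733287697 219.5231852695159
```

To row units: 0.25 cm / 80 = 0.0031, 0.2 cm / 80 = 0.0025.

>>> {"fn": "play_rows", "kwargs": {"offset": [[0, 0, 0.0006], [0, 0, 0.0013], [0, 0, 0.0019], [0, 0, 0.0025], [0, 0, 0.0031]], "yaw": [0, 0, 0, 0, 0]}}

```text
clock: 10.87
eef_pos: [0.5426, 0.1532, 0.0962]
tcp_rot: [[-0.16, 0.987, -0.0], [0.987, 0.16, -0.0], [-0.0, -0.0, -1.0]]
force: [-0.3, -0.7, -1.3]
opening: 0.0248
finger_force: 60.4
```

To row units: 0.25 cm / 80 = 0.0031, 0.2 cm / 80 = 0.0025.

>>> {"fn": "play_rows", "kwargs": {"offset": [[0, 0, 0.0006], [0, 0, 0.0013], [0, 0, 0.0019], [0, 0, 0.0025], [0, 0, 0.0031]], "yaw": [0, 0, 0, 0, 0]}}

```text
clock: 11.28
eef_pos: [0.5426, 0.1532, 0.0938]
tcp_rot: [[-0.16, 0.987, 0.0], [0.987, 0.16, 0.0], [-0.0, 0.0, -1.0]]
force: [-0.1, -1.4, -0.5]
opening: 0.0245
finger_force: 60.4
```

To row units: 0.2 cm / 80 = 0.0025, 0.15 cm / 80 = 0.0019.

>>> {"fn": "play_rows", "kwargs": {"offset": [[0, 0, 0.0006], [0, 0, 0.0013], [0, 0, 0.0019], [0, 0, 0.0025], [0, 0, 0.0025]], "yaw": [0, 0, 0, 0, 0]}}

```text
clock: 11.7
eef_pos: [0.5426, 0.1532, 0.0917]
tcp_rot: [[-0.16, 0.987, -0.0], [0.987, 0.16, -0.0], [-0.0, -0.0, -1.0]]
force: [0.5, 0.2, -1.3]
opening: 0.0246
finger_force: 60.4
```

To row units: 0.15 cm / 80 = 0.0019, 0.12 cm / 80 = 0.0015.

>>> {"fn": "play_rows", "kwargs": {"offset": [[0, 0, 0.0005], [0, 0, 0.001], [0, 0, 0.0015], [0, 0, 0.0019], [0, 0, 0.0019]], "yaw": [0, 0, 0, 0, 0]}}

```text
clock: 12.12
eef_pos: [0.5426, 0.1532, 0.0902]
tcp_rot: [[-0.16, 0.987, 0.0], [0.987, 0.16, -0.0], [-0.0, 0.0, -1.0]]
force: [0.4, -0.6, -0.9]
opening: 0.0242
finger_force: 60.4
```

>>> {"fn": "play_rows", "kwargs": {"offset": [[0, 0, 0.0005], [0, 0, 0.001], [0, 0, 0.0015], [0, 0, 0.0019], [0, 0, 0.0019]], "yaw": [0, 0, 0, 0, 0]}}

```text
clock: 12.53
eef_pos: [0.5427, 0.1533, 0.0898]
tcp_rot: [[-0.16, 0.987, -0.0], [0.987, 0.16, -0.0], [0.0, -0.0, -1.0]]
force: [-2.7, -1.1, 5.9]
opening: 0.0249
finger_force: 61.2
```

To row units: 0.2 cm / 80 = 0.0025, 0.15 cm / 80 = 0.0019.

>>> {"fn": "play_rows", "kwargs": {"offset": [[0, 0, 0.0006], [0, 0, 0.0013], [0, 0, 0.0019], [0, 0, 0.0025], [0, 0, 0.0025]], "yaw": [0, 0, 0, 0, 0]}}

```text
clock: 12.95
eef_pos: [0.5427, 0.1533, 0.088]
tcp_rot: [[-0.16, 0.987, -0.0], [0.987, 0.16, -0.0], [-0.0, -0.0, -1.0]]
force: [-1.7, -1.1, 7.2]
opening: 0.0244
finger_force: 61.2
```

To row units: 0.25 cm / 80 = 0.0031, 0.2 cm / 80 = 0.0025.

>>> {"fn": "play_rows", "kwargs": {"offset": [[0, 0, 0.0006], [0, 0, 0.0013], [0, 0, 0.0019], [0, 0, 0.0025], [0, 0, 0.0031]], "yaw": [0, 0, 0, 0, 0]}}

```text
clock: 13.37
eef_pos: [0.5428, 0.1533, 0.0856]
tcp_rot: [[-0.16, 0.987, 0.0], [0.987, 0.16, -0.0], [-0.0, 0.0, -1.0]]
force: [-1.8, -0.8, 6.2]
opening: 0.0247
finger_force: 61.3
```

To row units: 0.25 cm / 80 = 0.0031, 0.2 cm / 80 = 0.0025.

>>> {"fn": "play_rows", "kwargs": {"offset": [[0, 0, 0.0006], [0, 0, 0.0013], [0, 0, 0.0019], [0, 0, 0.0025], [0, 0, 0.0031]], "yaw": [0, 0, 0, 0, 0]}}

```text
clock: 13.78
eef_pos: [0.5428, 0.1533, 0.083]
tcp_rot: [[-0.16, 0.987, -0.0], [0.987, 0.16, -0.0], [-0.0, -0.0, -1.0]]
force: [-2.1, -0.8, 7.5]
opening: 0.0249
finger_force: 61.3
```

To row units: 0.25 cm / 80 = 0.0031, 0.2 cm / 80 = 0.0025.

>>> {"fn": "play_rows", "kwargs": {"offset": [[0, 0, 0.0006], [0, 0, 0.0013], [0, 0, 0.0019], [0, 0, 0.0025], [0, 0, 0.0031]], "yaw": [0, 0, 0, 0, 0]}}

```text
clock: 14.2
eef_pos: [0.5428, 0.1533, 0.0805]
tcp_rot: [[-0.16, 0.987, -0.0], [0.987, 0.16, -0.0], [-0.0, -0.0, -1.0]]
force: [-2.4, -0.3, 7.4]
opening: 0.0241
finger_force: 61.3
```

To row units: 0.15 cm / 80 = 0.0019, 0.1 cm / 80 = 0.0013.

>>> {"fn": "play_rows", "kwargs": {"offset": [[0, 0, 0.0004], [0, 0, 0.0008], [0, 0, 0.0013], [0, 0, 0.0019], [0, 0, 0.0019]], "yaw": [0, 0, 0, 0, 0]}}

```text
clock: 14.62
eef_pos: [0.5428, 0.1533, 0.0789]
tcp_rot: [[-0.16, 0.987, -0.0], [0.987, 0.16, -0.0], [-0.0, -0.0, -1.0]]
force: [-2.9, -1.5, 6.3]
opening: 0.0244
finger_force: 61.3
```

To row units: 0.1 cm / 80 = 0.0013, 0.06 cm / 80 = 0.0008.

>>> {"fn": "play_rows", "kwargs": {"offset": [[0, 0, 0.0004], [0, 0, 0.0008], [0, 0, 0.0013], [0, 0, 0.0013], [0, 0, 0.0013]], "yaw": [0, 0, 0, 0, 0]}}

```text
clock: 15.03
eef_pos: [0.5428, 0.1533, 0.078]
tcp_rot: [[-0.16, 0.987, -0.0], [0.987, 0.16, -0.0], [-0.0, -0.0, -1.0]]
force: [-2.6, -0.6, 6.2]
opening: 0.0242
finger_force: 61.3
```

To row units: 0.1 cm / 80 = 0.0013, 0.06 cm / 80 = 0.0008.

>>> {"fn": "play_rows", "kwargs": {"offset": [[0, 0, 0.0004], [0, 0, 0.0008], [0, 0, 0.0013], [0, 0, 0.0013], [0, 0, 0.0013]], "yaw": [0, 0, 0, 0, 0]}}

```text
clock: 15.45
eef_pos: [0.5428, 0.1533, 0.0779]
tcp_rot: [[-0.16, 0.987, -0.0], [0.987, 0.16, -0.0], [-0.0, -0.0, -1.0]]
force: [-3.5, -1.2, 11.5]
opening: 0.0244
finger_force: 61.8
```

To row units: 0.06 cm / 80 = 0.0008, 0.03 cm / 80 = 0.0004.

>>> {"fn": "play_rows", "kwargs": {"offset": [[0, 0, 0.0004], [0, 0, 0.0008], [0, 0, 0.0008], [0, 0, 0.0008], [0, 0, 0.0008]], "yaw": [0, 0, 0, 0, 0]}}

```text
clock: 15.87
eef_pos: [0.5428, 0.1533, 0.0778]
tcp_rot: [[-0.16, 0.987, -0.0], [0.987, 0.16, -0.0], [-0.0, -0.0, -1.0]]
force: [-5.6, -1.4, 14.3]
opening: 0.0245
finger_force: 62.1
```

>>> {"fn": "play_rows", "kwargs": {"offset": [[0, 0, -0.0006], [0, 0, -0.0013], [0, 0, -0.0019], [0, 0, -0.0019], [0, 0, -0.0019]], "yaw": [0, 0, 0, 0, 0]}}

```text
clock: 16.28
eef_pos: [0.5428, 0.1533, 0.0779]
tcp_rot: [[-0.16, 0.987, 0.0], [0.987, 0.16, -0.0], [-0.0, 0.0, -1.0]]
force: [-2.5, -0.7, 7.4]
opening: 0.0246
finger_force: 61.4
```

>>> {"fn": "play_rows", "kwargs": {"offset": [[0, 0, 0], [0, 0, 0], [0, 0, 0], [0, 0, 0], [0, 0, 0]], "yaw": [0, 0, 0, 0, 0], "claw": 0}}

```text
clock: 16.7
eef_pos: [0.5425, 0.1532, 0.0764]
tcp_rot: [[-0.16, 0.987, -0.0], [0.987, 0.16, 0.0], [0.0, -0.0, -1.0]]
force: [0.2, -0.6, -0.5]
opening: 0.0829
finger_force: 0.0
```

>>> {"fn": "play_rows", "kwargs": {"offset": [[0, 0, 0], [0, 0, 0], [0, 0, 0], [0, 0, 0], [0, 0, 0]], "yaw": [0, 0, 0, 0, 0]}}

```text
clock: 17.12
eef_pos: [0.5426, 0.1532, 0.0767]
tcp_rot: [[-0.16, 0.987, -0.0], [0.987, 0.16, -0.0], [-0.0, -0.0, -1.0]]
force: [-0.1, 0.7, 0.2]
opening: 0.0852
finger_force: 0.0
```

Released. I'll rise straight up and check.

To row units: -12 cm / 80 = -0.15, -9 cm / 80 = -0.1125.

>>> {"fn": "play_rows", "kwargs": {"offset": [[0, 0, -0.0125], [0, 0, -0.0375], [0, 0, -0.075], [0, 0, -0.1125], [0, 0, -0.15]], "yaw": [0, 0, 0, 0, 0]}}

```text
clock: 17.53
eef_pos: [0.5423, 0.1532, 0.1984]
tcp_rot: [[-0.16, 0.987, -0.0], [0.987, 0.16, -0.0], [0.0, -0.0, -1.0]]
force: [0.2, 0.6, 0.0]
opening: 0.0854
finger_force: 0.0
```

>>> {"fn": "play_rows", "kwargs": {"offset": [[0, 0, 0], [0, 0, 0], [0, 0, 0], [0, 0, 0], [0, 0, 0]], "yaw": [0, 0, 0, 0, 0]}}

```text
clock: 17.95
eef_pos: [0.5413, 0.1529, 0.195]
tcp_rot: [[-0.16, 0.987, -0.003], [0.987, 0.16, -0.001], [-0.0, -0.003, -1.0]]
force: [0.5, -0.4, -0.6]
opening: 0.0854
finger_force: 0.0
```

Run:
```python
from h import *
c,P=cam("wrist"); print(P[0])
b=max(blob(c["image"],"red"),key=lambda b:b[0]); print(b)
for z in(.070,.072,.076): print(z,fitcyl(c,P,b[2],b[1],z,z+.042,.013,(.5428,.153)))
g=c["image"][120:300,150:360]; cv2.imwrite("pics/w4.png",cv2.resize(g,None,fx=3,fy=3,interpolation=cv2.INTER_CUBIC))
```

```text
[0.5413 0.1529 0.195 ]
(1022, array([256.2436, 195.4638]), array([241, 174,  31,  42], dtype=int32))
0.07 (array([0.5425, 0.1536]), array([-0.0606, -0.0911,  0.1139,  0.1812]))
0.072 (array([0.5424, 0.1542]), array([-0.0605, -0.089 ,  0.1141,  0.1782]))
0.076 (array([0.5422, 0.1555]), array([-0.0606, -0.0856,  0.1143,  0.1714]))
```

View pics/w4.png

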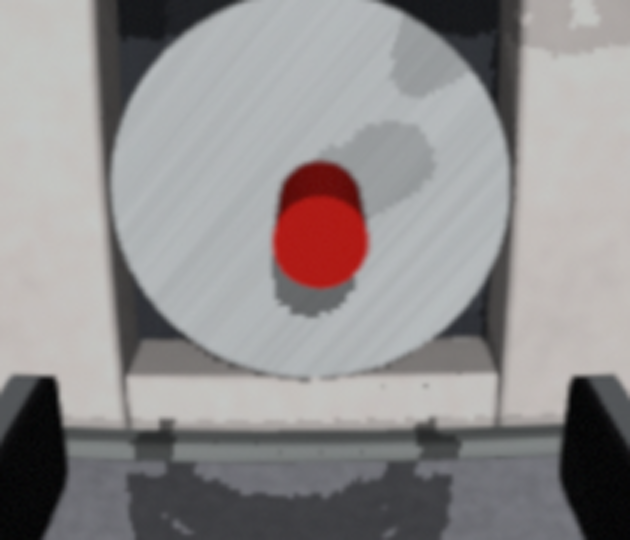

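The red head at about (320,230) sits flush and upright on the plate, no shank shows, and the gripper is clear. Handing in.

```bash
python3 -c "
from rig import robot
print(robot.close_job())"
```

```text
the job is handed in; nothing more can be done
None
```

The red pin is upright and fully home in the plate's hole with its head on the plate. I released it and handed the job in at about 18 s. The highest contact force I read was about 15 N, and I didn't recheck the blue pin or the other items after the grasp.

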